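# Reset a lid levelling screw and lock it with its jam nut

## Task

On the white cabinet's lid, the levelling screw beside the glass fermenting jar is set wrong. Swing that screw's jam-nut lever fully loose (counterclockwise seen from above), turn the black screw handle until its pointer faces the raised white rib on its grey pad, then swing the nut lever back fully tight with the pointer still on the rib. Do not knock over or shift the jar, and leave everything released.

Things in the scene. Friction and masses are not known exactly. Their poses are not given: they have to be found in the camera images.
- leveller: The levelling screw unit to set, fixed on the cabinet's flat lid (140 mm above the work surface); an identical unit about 340 mm to one side is not the one meant. Origin: centre of the underside of its round grey pad (116 mm wide, 8 thick), on the lid. z: up along the screw axis. +x: away from the robot, through the white rib on the pad (32 to 54 mm out, 7 wide, top 15 mm above the lid).
- jam_nut (a joint): Steel jam nut (rad): 0 = tight stop, 1.2 = loose stop, growing counterclockwise from above; light friction, stays put. Its lever arm (14 mm wide, top 24 mm above the lid) ends in an upright round post to hold: 14 mm thick, 24 to 64 mm above the lid, 90 mm from the axis, at bearing 2.55 rad + this value counterclockwise from the unit's +x (robot side).
- adjuster_screw (a joint): Screw (rad): bearing of its pointer, counterclockwise from above from the unit's +x; 0 = faces the rib. Turns -0.6 to 1.7, light friction, stays put; turn it after loosening the nut. Its black bar handle, centred on the axis above the nut: 40 mm long, 12 thick, 46 to 78 mm above the lid; a pointer nose (7 mm thick) sticks out of one end to 41 mm from the axis.
- jar: Closed glass fermenting jar with steel lid, 86 mm in diameter, 140 mm tall, about 0.5 kg, loose, standing on the cabinet lid about 150 mm from the unit's axis on its +x side. Origin: centre of its underside.

How it is judged (in metres and radians):
On the way, in this order (a step that is already met when the one before it is completed fails the run):
1. the jam nut is loosened (lever swung at least 0.85 of its 1.2 rad) (value of joint jam_nut above 0.85 rad), for 0.2 s.
2. with the nut loose, the screw's pointer is turned to the rib, within 0.21 rad (12 degrees) (value of joint jam_nut above 0.5 rad and value of joint adjuster_screw between -0.21 and 0.21 rad), for 0.2 s.
At the end, for the whole second after the job is handed in: The jam nut is tight again (within 0.18 rad, 10 degrees, of its tight stop), the screw's pointer faces the rib within 0.21 rad (12 degrees), and the jar stands upright (within 0.1 rad) (value of joint jam_nut below 0.18 rad and value of joint adjuster_screw between -0.21 and 0.21 rad and angle between jar's own z axis and vertical below 0.1 rad); the robot touches nothing.
It fails at once if the jar is shifted by more than 25 mm or tipped by more than 0.3 rad (distance of jar from where it was at the start of the episode above 0.025 m or angle between jar's own z axis and vertical above 0.3 rad).
It also fails if it takes over 61 s, if anything falls off the work surface, if the arm or the gripper's body presses on something with over 40 N, if the wrist force passes 120 N, or if a joint passes its speed limit or range.

## Robot

A 7-joint arm with a two-finger parallel gripper is mounted at the origin on the work surface. World frame = base frame: x ahead of the robot, y to its left, z up, the work surface at z = 0. Lengths are in m, angles in degrees, forces in N, time in s.
With the tool pointing down it reaches from about 0.425 to 0.875 m from the base axis. Payload 4.7 kg.
Tool frame: the origin (TCP) lies between the finger pads; the fingertips stand 14 mm ahead of it and the grasp point (between the pads) lies 5 mm behind it (env.tip_reach is the distance from the TCP to the fingertips, in m); z points along the fingers, y is the direction in which the jaws open and shut (so a half turn about z gives the same grasp; the last joint's range is limited). The gripper opens to 87 mm and grips with 3 to 60 N. Pads are 19 mm wide; open, the fingers measure 117 mm over their backs; the gripper's body (75 mm by 190 mm) begins 51 mm behind the grasp point.
Start: joints at [67.328, 18.392, -4.016, 83.108, 1.295, 78.541, -3.26], TCP at [0.259, -0.596, 0.237] pointing down, gripper open.
Joint ranges: [-163.93, 163.93], [-17.29, 119.83], [-79.2, 71.16], [3.27, 140.29], [-89.18, 269.18], [5.43, 117.66], [-154.24, 154.24]. Speed limits (degrees/s): [147.25, 147.25, 180, 180, 180, 180, 180].

## Interface

Orientations are given as [roll, pitch, yaw] about the fixed x, y, z axes, in that order (R = Rz(yaw) Ry(pitch) Rx(roll)).
In Python, from cell import env gives the robot as it stands. The module is installed in compiled form; this text tells all that it offers.
- The arm moves only by the shell command python3 -m pendant 'ROWS' [FORCE]. ROWS is JSON, a list of rows, each an object of numbers: "rx", "ry", "rz": the turn, a rotation vector about the tool's x, y, z in degrees; "tx", "ty", "tz": the shift along the tool's x, y, z in mm; "jaw": the finger opening in mm, from 0 to 87. In form: [{"rx": .., "ry": .., "rz": .., "tx": .., "ty": .., "tz": .., "jaw": ..}, ...]. A call has 1 to 20 rows; each row shifts and turns the commanded pose from where the row before left it, along the tool's axes as they then stand; what a row does not reach is not made up. A row lasts 1/12 s, in which the tool goes at most 41.7 mm and 7.16 degrees, less where a joint would pass 70% of its speed; a pose out of reach is approached as far as the arm can. A call with a gripper value outside its range is refused whole. The fingers move at their own pace and stop on an object; FORCE is the grip in N (left out, the last holds). Time passes only in rows, so rows that do not move let the fingers close. It gives the time, the measured TCP pose, the force and the opening at its end, in the units of the state.
- env.get_obs(): the state, without advancing time (a new reading comes with each control period).
- env.read_camera(name): name is "side" or "top" or "wrist"; returns a dict with "img" (400x640x3 uint8, red, green, blue), "range_z" (400x640 float32, m along the optical axis (not along the pixel's ray), 0 where there is no reading), "vertical_fov" (degrees; the focal length in pixels is half the picture's height over the tangent of half this angle, whatever the lens; pixels are square), "cx", "cy" (the principal point, pixels), "world_to_cam" (4x4, takes a point from world to camera coordinates). Camera axes: x right, y up, looking along -z (the intrinsics and any distortion apply to the point x, -y, -z); pixel columns grow to the right and rows downward; lengths in m; the calibration is good to about 2 mm. The wrist camera is an equidistant fisheye: a pixel r from the principal point sees the ray r / f radians off the axis. A picture is of the moment at which its call begins.
- env.sign_off(): hands the job in, once; it reports no verdict.
The state is a dict: "time_s": time; "qpos": joint angles; "joint_velocities": joint speeds; "effort": joint torques, N m; "tool_pos": TCP position; "tool_rot": TCP orientation; "force": force on the tool from outside, world axes, zero at the start; "wrist_torque": the same for the moment, N m; "grip_width": finger opening in m.
Only numpy, scipy, OpenCV 4.12 (cv2) and the standard library are available. Lean on these libraries where they do the work, as an engineer would, in place of code of your own. Each camera call takes 0.05 s, during which the arm holds its last target.

## Working session

There is one attempt and no reset: what is moved stays moved. The work goes in short steps, Python scripts to look and compute and a shell command to move; the robot and the scene stay as the last step left them, time stands still between calls to the robot, and variables do not carry over. Pictures are saved under pics/ and viewed, and the job is handed in when it is done.

```bash
mkdir -p pics
cat > h.py <<'E'
import numpy as np, cv2
from cell import env
def snap(n,f):
    c=env.read_camera(n); cv2.imwrite(f'pics/{f}.png',c['img'][:,:,::-1]); np.savez(f'{f}.npz',**c); return c
def foc(c): return 200/np.tan(np.radians(float(c['vertical_fov'])/2))
def pt(c,u,v,fish=False,d=None):
    f=foc(c); d=c['range_z'][int(v),int(u)] if d is None else d
    x=(u-c['cx'])/f; y=(v-c['cy'])/f
    if fish:
        r=np.hypot(x,y); s=np.tan(r)/r if r>1e-9 else 1; x*=s;y*=s
    return (np.linalg.inv(c['world_to_cam'])@np.array([x*d,-y*d,-d,1]))[:3]
def cloud(c,fish=False):
    f=foc(c); v,u=np.mgrid[0:400,0:640]; x=(u-c['cx'])/f; y=(v-c['cy'])/f
    if fish:
        r=np.hypot(x,y)+1e-9; s=np.tan(np.minimum(r,1.5))/r; x=x*s;y=y*s
    d=c['range_z']; P=np.stack([x*d,-y*d,-d,np.ones_like(d)],-1)
    return (P@np.linalg.inv(c['world_to_cam']).T)[...,:3]
E
python3 - <<'E'
from h import *
for n in('side','top','wrist'): 
    c=snap(n,n+'0'); print(n,c['world_to_cam'].round(3).tolist(),c['vertical_fov'],c['cx'],c['cy'])
print(env.get_obs())
E
```

```text
side [[-0.683, -0.731, 0.019, 0.471], [0.519, -0.467, 0.716, -0.468], [-0.514, 0.498, 0.698, -0.454], [0.0, 0.0, 0.0, 1.0]] 47.079741413039294 326.07006183951984 203.59758812490512
top [[-0.014, -1.0, -0.003, 0.067], [0.972, -0.014, 0.233, -0.685], [-0.233, 0.001, 0.972, -0.672], [0.0, 0.0, 0.0, 1.0]] 55.73609708793287 320.00878666215266 196.21133719687714
wrist [[0.399, -0.917, -0.001, -0.65], [0.883, 0.384, -0.268, 0.033], [0.247, 0.106, 0.963, -0.391], [0.0, 0.0, 0.0, 1.0]] 65.70646984690485 318.4971598696524 198.84641148854334
{'time_s': 0.15, 'qpos': array([67.32756813, 18.42954502, -4.01587938, 83.15939488,  1.29543911,
       78.54100222, -3.26039349]), 'joint_velocities': array([-0.01103129, -0.12332279, -0.03905582, -0.17957655,  0.04947375,
        0.05088647, -0.01392985]), 'effort': array([-3.33093476e-04, -4.91798866e+01, -4.04754952e-01, -3.12876356e+01,
       -6.39672973e-02,  4.04581265e-02,  1.37244606e-04]), 'tool_pos': array([ 0.25877985, -0.5958265 ,  0.23570525]), 'tool_rot': array([-1.79915302e+02,  5.41857699e-03,  2.34818657e+01]), 'force': array([ 0.55884788, -0.33819489, -0.19789542]), 'wrist_torque': array([-0.00342141,  0.02751423,  0.0005207 ]), 'grip_width': 0.08690326865967088}
```

```bash
sleep 1; ls pics
```

```text
side0.png
top0.png
wrist0.png
```

View pics/top0.png

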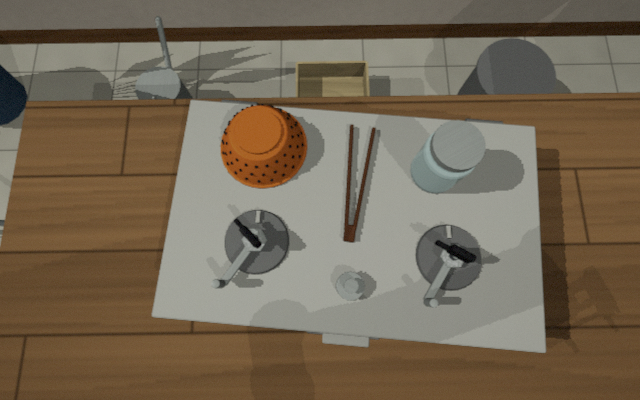

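View pics/side0.png

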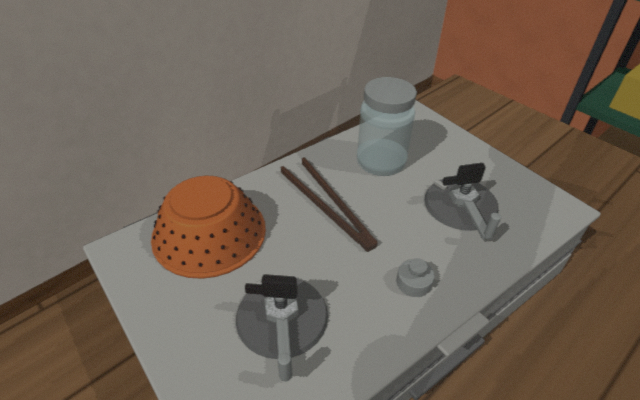

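View pics/wrist0.png

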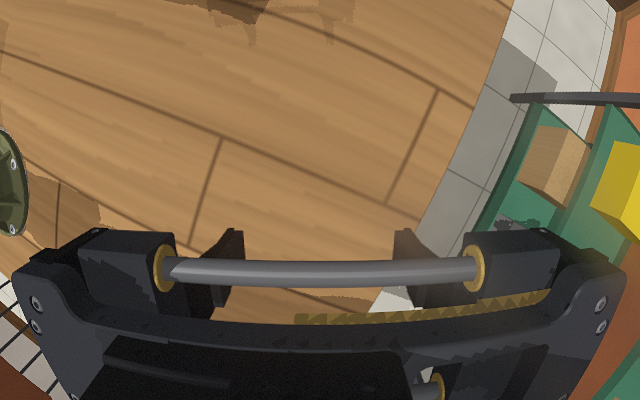

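The top picture shows the target unit at right, with its pad near (448,257), post at (433,302), screw handle at (456,251) and rib at (448,232). The jar is behind it at (450,155). Next I'll measure all of these.

```bash
cat > m.py <<'E'
from h import *
for n in('top','side'):
    c=dict(np.load(n+'0.npz')); P=cloud(c); ok=c['range_z']>0
    img=c['img'].astype(int)
    box=(abs(P[...,0]-.63)<.3)&(P[...,1]<-.05)&(P[...,1]>-.45)&ok
    z=P[...,2]
    lid=box&(z>.12)&(z<.16); zl=np.median(z[lid]); print(n,'lid z',zl)
    # pad: z 6..11 above lid dark
    def stat(m,t):
        q=P[m]; print(t,len(q),'mean',q.mean(0).round(4),'min',q.min(0).round(4),'max',q.max(0).round(4)) if len(q) else print(t,0)
    g=img.sum(-1)
    pad=box&(abs(z-zl-.008)<.003)&(g<330)&(P[...,1]>-.4)&(P[...,0]<.62); stat(pad,'pad')
    stat(box&(z>zl+.055)&(z<zl+.071)&(g>250)&(P[...,0]<.47),'posttop')
    bl=box&(z>zl+.07)&(z<zl+.085)&(g<150)&(P[...,0]<.62); stat(bl,'handletop')
    stat(box&(z>zl+.128)&(z<zl+.15)&(P[...,0]>.55),'jartop')
for n,l in(('top',[(448,232),(433,302),(472,255),(440,244),(448,257),(457,130),(405,258),(490,258)]),('side',[(492,222),(470,172),(447,181),(437,184),(492,236)])):
    c=dict(np.load(n+'0.npz'))
    for u,v in l: print(n,u,v,pt(c,u,v).round(4),c['img'][v,u])
for n,a in(('top',(380,100,520,330)),('side',(340,70,520,250))):
    i=cv2.imread(f'pics/{n}0.png')[a[1]:a[3],a[0]:a[2]]; cv2.imwrite(f'pics/{n}crop.png',cv2.resize(i,None,fx=2.5 if n=='top' else 3,fy=2.5 if n=='top' else 3,interpolation=cv2.INTER_CUBIC))
E
python3 m.py
```

```text
top lid z 0.1400769331956957
pad 2298 mean [ 0.5578 -0.1656  0.1479] min [ 0.503  -0.2228  0.1451] max [ 0.614  -0.1109  0.1511]
posttop 0
handletop 212 mean [ 0.5581 -0.1655  0.2169] min [ 0.5456 -0.1848  0.2102] max [ 0.5713 -0.1475  0.2205]
jartop 2209 mean [ 0.7128 -0.151   0.2795] min [ 0.6751 -0.1919  0.2681] max [ 0.7544 -0.1129  0.2831]
side lid z 0.13975711331435903
pad 1703 mean [ 0.5551 -0.1556  0.1476] min [ 0.5054 -0.2227  0.1448] max [ 0.6135 -0.1086  0.1505]
posttop 0
handletop 186 mean [ 0.5583 -0.1624  0.2152] min [ 0.5468 -0.1802  0.2099] max [ 0.5714 -0.1474  0.2191]
jartop 1418 mean [ 0.7109 -0.1454  0.2782] min [ 0.6753 -0.1916  0.2678] max [ 0.7561 -0.1117  0.2815]
top 448 232 [ 0.6001 -0.166   0.155 ] [160 161 151]
top 433 302 [ 0.4847 -0.1154  0.2061] [144 148 143]
top 472 255 [ 0.5549 -0.1788  0.2177] [13 13 10]
top 440 244 [ 0.5746 -0.136   0.2   ] [20 19 21]
top 448 257 [ 0.5561 -0.1586  0.1652] [146 151 145]
top 457 130 [ 0.7378 -0.1517  0.2798] [137 143 135]
top 405 258 [ 0.5573 -0.0912  0.1401] [160 160 152]
top 490 258 [ 0.5551 -0.2409  0.1396] [91 93 87]
side 492 222 [ 0.4845 -0.1109  0.1952] [104 107 104]
side 470 172 [ 0.5578 -0.1607  0.2095] [31 30 23]
side 447 181 [ 0.5763 -0.1344  0.1951] [41 39 39]
side 437 184 [0.3309 0.3522 0.6434] [118 119 113]
side 492 236 [ 0.4784 -0.1139  0.1696] [85 88 83]
```

```bash
ls pics
```

```text
side0.png
sidecrop.png
top0.png
topcrop.png
wrist0.png
```

View pics/topcrop.png

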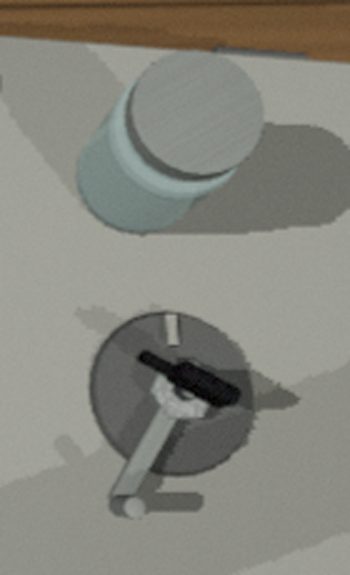

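View pics/sidecrop.png

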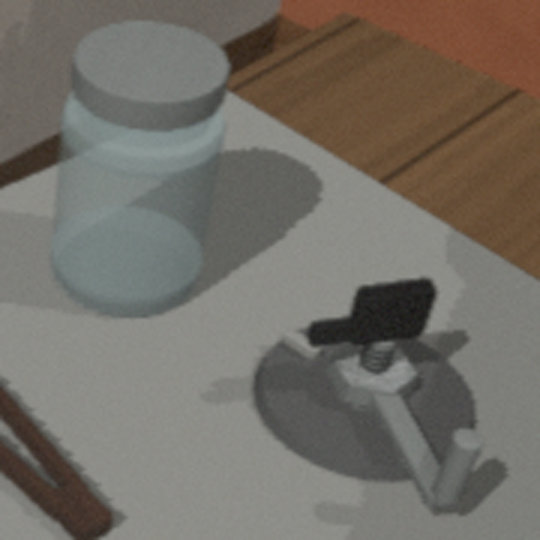

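```bash
cat > m2.py <<'E'
from h import *
from scipy.optimize import least_squares
import sys
def meas(c,fish=False,A=None):
    P=cloud(c,fish); ok=c['range_z']>0; z=P[...,2]; g=c['img'].astype(int).sum(-1)
    if A is None:
        # pad outer circle fit: white/dark boundary
        m=ok&(abs(z-.148)<.0035)&(g<330)&(np.hypot(P[...,0]-.5585,P[...,1]+.1655)<.07)
        pts=P[m][:,:2].astype(np.float32); h=cv2.convexHull(pts)[:,0]
        (x,y),r=cv2.minEnclosingCircle(pts); print('pad',x,y,r); A=np.array([x,y])
    A=np.array(A)
    d=P[...,:2]-A; r=np.hypot(d[...,0],d[...,1])
    b=np.arctan2(d[...,1],d[...,0])
    def rep(m,t):
        if m.sum()<3: print(t,m.sum());return
        q=P[m]; print(t,m.sum(),'med',np.median(q,0).round(4),'mid',((q.min(0)+q.max(0))/2).round(4),'bearing',np.degrees(np.arctan2(*(np.median(q,0)[:2]-A)[::-1])).round(1),'r',np.hypot(*(np.median(q,0)[:2]-A)).round(4))
    rep(ok&(z>.152)&(z<.158)&(g>370)&(r>.03)&(r<.056)&(abs(b)<.6),'rib')
    rep(ok&(z>.199)&(z<.209)&(r>.075)&(r<.105),'posttop')
    rep(ok&(z>.180)&(z<.206)&(r>.025)&(r<.045)&(g<200),'nose')
    m=ok&(z>.214)&(z<.222)&(r<.025)&(g<200)
    rep(m,'bartop')
    if m.sum()>10:
        q=P[m][:,:2]; w,V=np.linalg.eigh(np.cov(q.T)); print('bar axis deg',np.degrees(np.arctan2(V[1,1],V[0,1]))%180)
    rep(ok&(z>.274)&(z<.285)&(P[...,0]>.64)&(P[...,0]<.78)&(P[...,1]<-.05),'jartop')
if __name__=='__main__':
    for n in('top','side'):
        print(n); meas(dict(np.load(n+'0.npz')),A=None if n=='top' else [.5585,-.166])
E
python3 m2.py
```

```text
top
pad 0.5578511953353882 -0.16708596050739288 0.056411515921354294
rib 45 med [ 0.602  -0.1673  0.1548] mid [ 0.6011 -0.1676  0.155 ] bearing -0.2 r 0.0442
posttop 71 med [ 0.4832 -0.117   0.2036] mid [ 0.4831 -0.1175  0.2026] bearing 146.2 r 0.0899
nose 65 med [ 0.5746 -0.1374  0.1996] mid [ 0.5747 -0.1386  0.1958] bearing 60.6 r 0.0341
bartop 192 med [ 0.5581 -0.1666  0.2177] mid [ 0.5583 -0.1668  0.2173] bearing 66.5 r 0.0006
bar axis deg 59.719728681817486
jartop 2128 med [ 0.7134 -0.1519  0.2799] mid [ 0.7147 -0.1524  0.2786] bearing 5.6 r 0.1563
side
rib 31 med [ 0.6056 -0.1655  0.1543] mid [ 0.6033 -0.1677  0.154 ] bearing 0.6 r 0.0471
posttop 79 med [ 0.4842 -0.115   0.203 ] mid [ 0.4845 -0.1171  0.2023] bearing 145.5 r 0.0901
nose 88 med [ 0.575  -0.1362  0.1959] mid [ 0.5765 -0.137   0.195 ] bearing 61.1 r 0.0341
bartop 142 med [ 0.5586 -0.1637  0.2171] mid [ 0.5597 -0.1653  0.2166] bearing 87.4 r 0.0023
bar axis deg 58.67935947147273
jartop 1234 med [ 0.7124 -0.1476  0.2796] mid [ 0.7158 -0.1519  0.2778] bearing 6.8 r 0.155
```

```bash
python3 -m pendant '[{"tz":-24,"rz":5.9},{"tz":-24,"rz":5.9},{"tz":-24,"rz":5.9},{"tz":-24,"rz":5.8},{"jaw":45},{"tx":15,"ty":-32},{"tx":15,"ty":-32},{"tx":15,"ty":-32},{"tx":15,"ty":-32},{"tx":15,"ty":-32},{"tx":15,"ty":-32},{"tx":15,"ty":-32},{"tx":15,"ty":-32},{"tx":15,"ty":-32},{"tx":15,"ty":-32},{"tx":15,"ty":-32},{"tx":15,"ty":-32},{"tx":15,"ty":-32},{"tx":15,"ty":-32},{"tx":14,"ty":-31}]' 10
```

```text
invalid input at $[0]: expected keys rx, ry, rz, tx, ty, tz, jaw
```

```bash
python3 -m pendant '[{},{}]'; python3 -c "
from h import *
print(env.get_obs()['qpos'].round(1)); snap('wrist','w1')"
```

```text
[67.3 18.4 -4.  83.2  1.3 78.5 -3.3]invalid input at $[0]: expected keys rx, ry, rz, tx, ty, tz, jaw
```

View pics/w1.png

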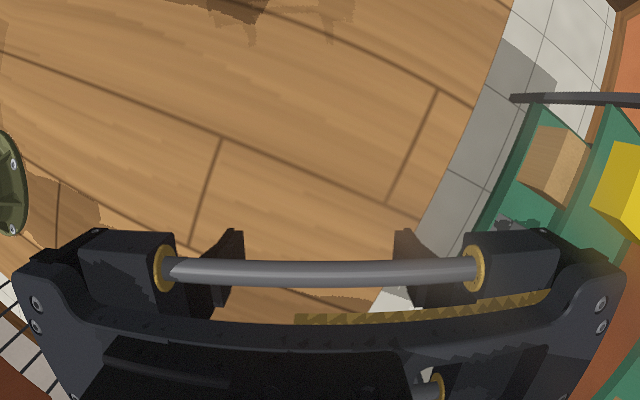

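All seven keys are needed in every row. The arm hasn't moved and the wrist view is unchanged, so I'll send the move again in full form.

```bash
python3 -m pendant '[{"rx":0,"ry":0,"rz":5.9,"tx":0,"ty":0,"tz":-24,"jaw":45},{"rx":0,"ry":0,"rz":5.9,"tx":0,"ty":0,"tz":-24,"jaw":45},{"rx":0,"ry":0,"rz":5.9,"tx":0,"ty":0,"tz":-24,"jaw":45},{"rx":0,"ry":0,"rz":5.8,"tx":0,"ty":0,"tz":-24,"jaw":45},{"rx":0,"ry":0,"rz":0,"tx":15,"ty":-32,"tz":0,"jaw":45},{"rx":0,"ry":0,"rz":0,"tx":15,"ty":-32,"tz":0,"jaw":45},{"rx":0,"ry":0,"rz":0,"tx":15,"ty":-32,"tz":0,"jaw":45},{"rx":0,"ry":0,"rz":0,"tx":15,"ty":-32,"tz":0,"jaw":45},{"rx":0,"ry":0,"rz":0,"tx":15,"ty":-32,"tz":0,"jaw":45},{"rx":0,"ry":0,"rz":0,"tx":15,"ty":-32,"tz":0,"jaw":45},{"rx":0,"ry":0,"rz":0,"tx":15,"ty":-32,"tz":0,"jaw":45},{"rx":0,"ry":0,"rz":0,"tx":15,"ty":-32,"tz":0,"jaw":45}]' 10
```

```text
time_s: 1.2
tool_pos: [0.3794, -0.3385, 0.3325]
tool_rot: [180.0, 0.0, -0.0]
force: [1.4, -0.1, -1.1]
grip_width: 0.0451
```

```bash
python3 -m pendant '[{"rx":0,"ry":0,"rz":0,"tx":15,"ty":-32,"tz":0,"jaw":45},{"rx":0,"ry":0,"rz":0,"tx":15,"ty":-32,"tz":0,"jaw":45},{"rx":0,"ry":0,"rz":0,"tx":15,"ty":-32,"tz":0,"jaw":45},{"rx":0,"ry":0,"rz":0,"tx":15,"ty":-32,"tz":0,"jaw":45},{"rx":0,"ry":0,"rz":0,"tx":15,"ty":-32,"tz":0,"jaw":45},{"rx":0,"ry":0,"rz":0,"tx":15,"ty":-32,"tz":0,"jaw":45},{"rx":0,"ry":0,"rz":0,"tx":14,"ty":-30,"tz":0,"jaw":45},{"rx":0,"ry":0,"rz":0,"tx":0,"ty":0,"tz":20,"jaw":45},{"rx":0,"ry":0,"rz":0,"tx":0,"ty":0,"tz":20,"jaw":45},{"rx":0,"ry":0,"rz":0,"tx":0,"ty":0,"tz":0,"jaw":45}]' 10
python3 -c "
from h import *
print(env.get_obs()['qpos'].round(1)); snap('wrist','w2');snap('side','s2')"
```

```text
time_s: 2.03
tool_pos: [0.4812, -0.1172, 0.2889]
tool_rot: [-179.9, 0.4, 0.1]
force: [-1.2, -1.1, 0.2]
grip_width: 0.0451
[ 37.5  -0.5 -26.5  98.7  -0.2  82.1 -78.9]
```

Run:
```python
import cv2,numpy as np
a=cv2.imread('pics/w2.png');b=cv2.imread('pics/s2.png')
cv2.imwrite('pics/ws2.png',cv2.resize(np.vstack([a,b]),None,fx=.75,fy=.75))
```

```text
(no output)
```

View pics/ws2.png

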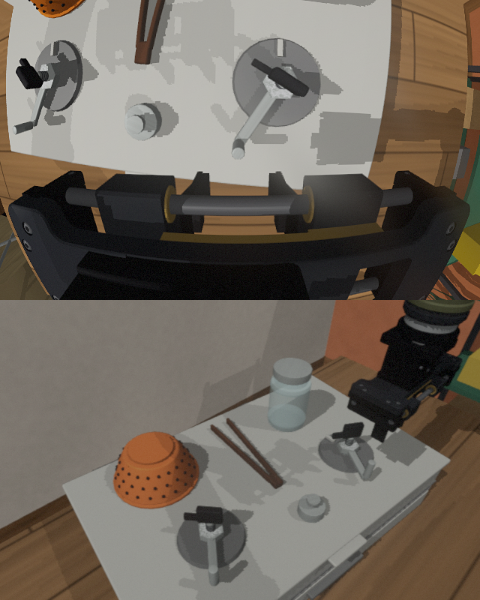

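The wrist view shows the post top at about (317,200), centred between the fingers. The side view shows the gripper clear of everything. I'll check the position from the wrist camera.

Run:
```python
from m2 import *
meas(dict(np.load('w2.npz')),True,A=[.558,-.1665]); print(env.get_obs()['tool_pos'])
```

```text
rib 164 med [ 0.6027 -0.1666  0.1554] mid [ 0.603  -0.1669  0.1551] bearing -0.1 r 0.0447
posttop 246 med [ 0.486  -0.1166  0.2041] mid [ 0.4855 -0.1165  0.2027] bearing 145.3 r 0.0876
nose 210 med [ 0.5758 -0.1383  0.2002] mid [ 0.576  -0.1388  0.1967] bearing 57.7 r 0.0333
bartop 862 med [ 0.56   -0.1654  0.2181] mid [ 0.5596 -0.166   0.2173] bearing 29.8 r 0.0023
bar axis deg 59.70566327104396
jartop 0
[ 0.48260774 -0.11846048  0.29228057]
```

```bash
python3 -m pendant '[{"rx":0,"ry":0,"rz":0,"tx":2,"ty":-2,"tz":27,"jaw":45},{"rx":0,"ry":0,"rz":0,"tx":0,"ty":0,"tz":27,"jaw":45},{"rx":0,"ry":0,"rz":0,"tx":0,"ty":0,"tz":27,"jaw":45},{"rx":0,"ry":0,"rz":0,"tx":0,"ty":0,"tz":25,"jaw":45},{"rx":0,"ry":0,"rz":0,"tx":0,"ty":0,"tz":0,"jaw":45},{"rx":0,"ry":0,"rz":0,"tx":0,"ty":0,"tz":0,"jaw":13},{"rx":0,"ry":0,"rz":0,"tx":0,"ty":0,"tz":0,"jaw":13},{"rx":0,"ry":0,"rz":0,"tx":0,"ty":0,"tz":0,"jaw":13},{"rx":0,"ry":0,"rz":0,"tx":0,"ty":0,"tz":0,"jaw":13},{"rx":0,"ry":0,"rz":0,"tx":0,"ty":0,"tz":0,"jaw":13}]' 10
python3 - <<'E'
from h import *
snap('wrist','w3'); print(env.get_obs()['tool_pos'])
A=np.array([559,-166.2])
# arc increments from 2.55
b=2.55+np.linspace(0,1.17,14); p=90*np.c_[np.cos(b),np.sin(b)]; d=np.diff(p,axis=0); print(np.c_[d[:,0],-d[:,1]].round(1).tolist(), (A+p[0]),A+p[-1])
E
```

```text
time_s: 2.97
tool_pos: [0.4859, -0.1165, 0.188]
tool_rot: [179.9, -0.1, -0.0]
force: [0.2, 0.2, -0.2]
grip_width: 0.0197
[ 0.48570013 -0.11643778  0.18759421]
[[-4.2, 6.9], [-3.6, 7.3], [-2.9, 7.6], [-2.2, 7.8], [-1.5, 8.0], [-0.8, 8.1], [-0.1, 8.1], [0.7, 8.1], [1.4, 8.0], [2.1, 7.8], [2.8, 7.6], [3.5, 7.3], [4.1, 7.0]] [ 484.29518183 -116.00846543] [ 483.63990391 -215.40219424]
```

View pics/w3.png

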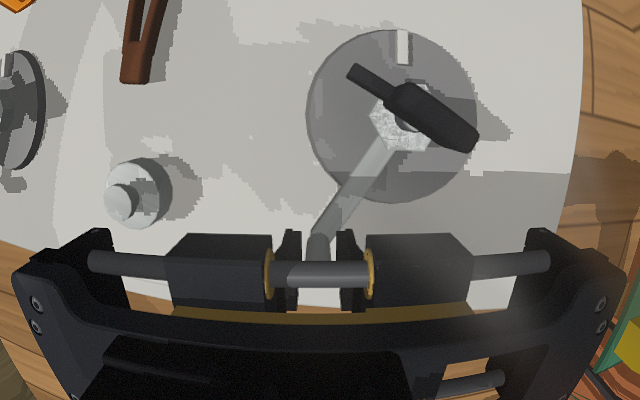

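The fingers straddle the post at (320,245) and are still closing. I'll give them time to finish.

```bash
python3 -m pendant '[{"rx":0,"ry":0,"rz":0,"tx":0,"ty":0,"tz":2,"jaw":12},{"rx":0,"ry":0,"rz":0,"tx":0,"ty":0,"tz":0,"jaw":12},{"rx":0,"ry":0,"rz":0,"tx":0,"ty":0,"tz":0,"jaw":12},{"rx":0,"ry":0,"rz":0,"tx":0,"ty":0,"tz":0,"jaw":12}]' 10
```

```text
time_s: 3.35
tool_pos: [0.4855, -0.1162, 0.1849]
tool_rot: [180.0, -0.1, -0.0]
force: [0.8, 1.2, 2.4]
grip_width: 0.013
```

```bash
python3 -m pendant '[{"rx":0,"ry":0,"rz":0,"tx":-4.2,"ty":6.9,"tz":0,"jaw":12},{"rx":0,"ry":0,"rz":0,"tx":-3.6,"ty":7.3,"tz":0,"jaw":12},{"rx":0,"ry":0,"rz":0,"tx":-2.9,"ty":7.6,"tz":0,"jaw":12},{"rx":0,"ry":0,"rz":0,"tx":-2.2,"ty":7.8,"tz":0,"jaw":12},{"rx":0,"ry":0,"rz":0,"tx":0,"ty":0,"tz":0,"jaw":12}]' 10
```

```text
time_s: 3.77
tool_pos: [0.4708, -0.1486, 0.1846]
tool_rot: [179.9, 0.1, -0.2]
force: [-3.0, 0.9, 4.9]
grip_width: 0.0133
```

```bash
python3 -m pendant '[{"rx":0,"ry":0,"rz":0,"tx":-1.5,"ty":8,"tz":0,"jaw":12},{"rx":0,"ry":0,"rz":0,"tx":-0.8,"ty":8.1,"tz":0,"jaw":12},{"rx":0,"ry":0,"rz":0,"tx":-0.1,"ty":8.1,"tz":0,"jaw":12},{"rx":0,"ry":0,"rz":0,"tx":0.7,"ty":8.1,"tz":0,"jaw":12},{"rx":0,"ry":0,"rz":0,"tx":1.4,"ty":8,"tz":0,"jaw":12},{"rx":0,"ry":0,"rz":0,"tx":2.1,"ty":7.8,"tz":0,"jaw":12},{"rx":0,"ry":0,"rz":0,"tx":2.8,"ty":7.6,"tz":0,"jaw":12},{"rx":0,"ry":0,"rz":0,"tx":3.5,"ty":7.3,"tz":0,"jaw":12},{"rx":0,"ry":0,"rz":0,"tx":3.6,"ty":5.8,"tz":0,"jaw":12},{"rx":0,"ry":0,"rz":0,"tx":0,"ty":0,"tz":0,"jaw":12},{"rx":0,"ry":0,"rz":0,"tx":0,"ty":0,"tz":0,"jaw":12}]' 10
```

```text
time_s: 4.68
tool_pos: [0.4842, -0.2159, 0.1843]
tool_rot: [179.9, -0.0, -0.1]
force: [0.4, -0.5, 1.3]
grip_width: 0.0134
```

```bash
python3 -m pendant '[{"rx":0,"ry":0,"rz":0,"tx":0,"ty":0,"tz":0,"jaw":50},{"rx":0,"ry":0,"rz":0,"tx":0,"ty":0,"tz":0,"jaw":50},{"rx":0,"ry":0,"rz":0,"tx":0,"ty":0,"tz":0,"jaw":50},{"rx":0,"ry":0,"rz":0,"tx":0,"ty":0,"tz":0,"jaw":50},{"rx":0,"ry":0,"rz":0,"tx":0,"ty":0,"tz":0,"jaw":50},{"rx":0,"ry":0,"rz":0,"tx":0,"ty":0,"tz":-30,"jaw":50},{"rx":0,"ry":0,"rz":0,"tx":0,"ty":0,"tz":-35,"jaw":50},{"rx":0,"ry":0,"rz":0,"tx":0,"ty":0,"tz":-35,"jaw":50},{"rx":0,"ry":0,"rz":0,"tx":0,"ty":0,"tz":-35,"jaw":50},{"rx":0,"ry":0,"rz":0,"tx":0,"ty":0,"tz":0,"jaw":50},{"rx":0,"ry":0,"rz":0,"tx":0,"ty":0,"tz":0,"jaw":50}]' 10
python3 - <<'E'
from m2 import *
for n in ('wrist','top'): meas(snap(n,n[0]+'4'),n=='wrist',A=[.559,-.1663])
o=env.get_obs(); print(o['tool_pos'],o['qpos'])
E
```

```text
time_s: 5.6
tool_pos: [0.485, -0.2149, 0.322]
tool_rot: [179.9, -0.3, -0.0]
force: [-0.6, 0.5, -0.1]
grip_width: 0.0497
rib 127 med [ 0.6032 -0.1671  0.1555] mid [ 0.6026 -0.1671  0.1553] bearing -1.1 r 0.0442
posttop 185 med [ 0.4859 -0.2163  0.2041] mid [ 0.4849 -0.2168  0.2027] bearing -145.6 r 0.0886
nose 124 med [ 0.5765 -0.1387  0.2004] mid [ 0.5765 -0.139   0.1968] bearing 57.6 r 0.0327
bartop 636 med [ 0.5601 -0.1675  0.2181] mid [ 0.5604 -0.1669  0.2173] bearing -47.1 r 0.0016
bar axis deg 59.60805186922642
jartop 0
rib 41 med [ 0.6003 -0.1664  0.1546] mid [ 0.6011 -0.1667  0.1545] bearing -0.2 r 0.0413
posttop 0
nose 59 med [ 0.5748 -0.1371  0.1994] mid [ 0.5751 -0.1378  0.1952] bearing 61.6 r 0.0332
bartop 194 med [ 0.5582 -0.1666  0.2175] mid [ 0.5584 -0.1672  0.2173] bearing -161.1 r 0.0009
bar axis deg 59.68810434184223
jartop 2127 med [ 0.7135 -0.1519  0.2799] mid [ 0.715  -0.1526  0.2788] bearing 5.3 r 0.1552
[ 0.48345837 -0.21451883  0.3186576 ] [ 42.34399926   3.02006925 -22.1149755   92.02035477   1.14836466
  85.2509882  -69.85799628]
```

View pics/w4.png

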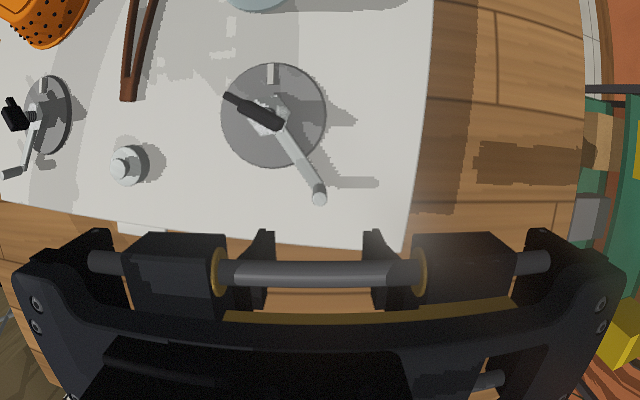

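Post bearing is now about 214.4°, which puts the nut at about 1.19 rad (loose), and the handle is still at 59.7°. Next I'll move over the handle and rotate to match it.

```bash
python3 -m pendant '[{"rx":0,"ry":0,"rz":0,"tx":25,"ty":-16,"tz":0,"jaw":40},{"rx":0,"ry":0,"rz":0,"tx":25,"ty":-16,"tz":0,"jaw":40},{"rx":0,"ry":0,"rz":0,"tx":25.5,"ty":-15.7,"tz":0,"jaw":40},{"rx":0,"ry":0,"rz":-6.6,"tx":0,"ty":0,"tz":0,"jaw":40},{"rx":0,"ry":0,"rz":-6.6,"tx":0,"ty":0,"tz":0,"jaw":40},{"rx":0,"ry":0,"rz":-6.6,"tx":0,"ty":0,"tz":0,"jaw":40},{"rx":0,"ry":0,"rz":-6.6,"tx":0,"ty":0,"tz":0,"jaw":40},{"rx":0,"ry":0,"rz":-6.6,"tx":0,"ty":0,"tz":0,"jaw":40},{"rx":0,"ry":0,"rz":-6.6,"tx":0,"ty":0,"tz":0,"jaw":40},{"rx":0,"ry":0,"rz":-6.6,"tx":0,"ty":0,"tz":0,"jaw":40},{"rx":0,"ry":0,"rz":-6.6,"tx":0,"ty":0,"tz":0,"jaw":40},{"rx":0,"ry":0,"rz":-6.8,"tx":0,"ty":0,"tz":0,"jaw":40},{"rx":0,"ry":0,"rz":0,"tx":0,"ty":0,"tz":0,"jaw":40},{"rx":0,"ry":0,"rz":0,"tx":0,"ty":0,"tz":0,"jaw":40},{"rx":0,"ry":0,"rz":0,"tx":0,"ty":0,"tz":0,"jaw":40}]' 20
python3 - <<'E'
from m2 import *
for n in ('wrist','side'): meas(snap(n,n[0]+'5'),n=='wrist',A=[.559,-.1663])
o=env.get_obs(); print(o['tool_pos'],o['tool_rot'])
cv2.imwrite('pics/ws5.png',cv2.resize(np.vstack([cv2.imread('pics/w5.png'),cv2.imread('pics/s5.png')]),None,fx=.75,fy=.75))
E
```

```text
time_s: 6.95
tool_pos: [0.559, -0.167, 0.3185]
tool_rot: [-179.9, 0.0, 59.4]
force: [-0.2, -0.2, 0.5]
grip_width: 0.0404
rib 148 med [ 0.6029 -0.1665  0.1553] mid [ 0.6028 -0.1667  0.1548] bearing -0.3 r 0.0439
posttop 0
nose 75 med [ 0.575  -0.1407  0.2004] mid [ 0.5757 -0.1382  0.1978] bearing 58.0 r 0.0302
bartop 621 med [ 0.5605 -0.1654  0.2181] mid [ 0.5601 -0.1659  0.2173] bearing 30.2 r 0.0017
bar axis deg 59.16430374162005
jartop 8442 med [ 0.7118 -0.1499  0.2804] mid [ 0.7163 -0.1518  0.2784] bearing 6.1 r 0.1537
rib 36 med [ 0.6051 -0.1654  0.1541] mid [ 0.6029 -0.1671  0.1539] bearing 1.1 r 0.0461
posttop 66 med [ 0.4845 -0.2148  0.2029] mid [ 0.4848 -0.217   0.2022] bearing -146.9 r 0.0889
nose 89 med [ 0.5747 -0.136   0.1966] mid [ 0.5759 -0.138   0.1941] bearing 62.6 r 0.0341
bartop 139 med [ 0.5585 -0.1637  0.217 ] mid [ 0.5595 -0.1648  0.2169] bearing 101.5 r 0.0027
bar axis deg 58.386023017460246
jartop 1235 med [ 0.7127 -0.1478  0.2796] mid [ 0.7164 -0.1519  0.2778] bearing 6.9 r 0.1548
[ 0.55921849 -0.16695428  0.31901428] [-1.79954705e+02  1.25450668e-02  5.94780542e+01]
```

View pics/ws5.png

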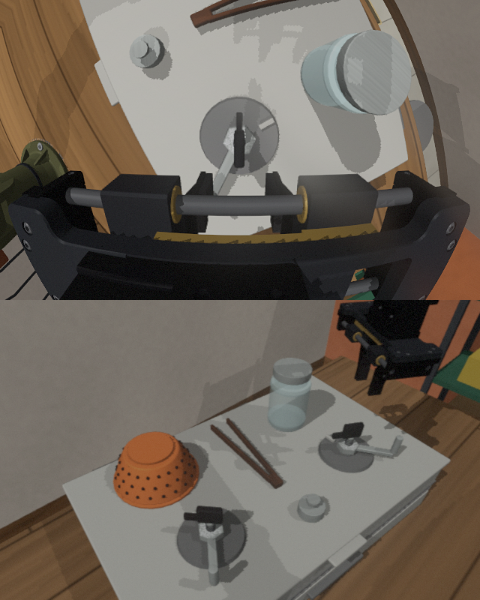

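The handle is lined up between the fingers at wrist (319,190), and the jar is clear. Descending now.

```bash
python3 -m pendant '[{"rx":0,"ry":0,"rz":0,"tx":0,"ty":0,"tz":27,"jaw":40},{"rx":0,"ry":0,"rz":0,"tx":0,"ty":0,"tz":27,"jaw":40},{"rx":0,"ry":0,"rz":0,"tx":0,"ty":0,"tz":27,"jaw":40},{"rx":0,"ry":0,"rz":0,"tx":0,"ty":0,"tz":22,"jaw":40},{"rx":0,"ry":0,"rz":0,"tx":0,"ty":0,"tz":14,"jaw":40},{"rx":0,"ry":0,"rz":0,"tx":0,"ty":0,"tz":0,"jaw":40},{"rx":0,"ry":0,"rz":0,"tx":0,"ty":0,"tz":0,"jaw":10},{"rx":0,"ry":0,"rz":0,"tx":0,"ty":0,"tz":0,"jaw":10},{"rx":0,"ry":0,"rz":0,"tx":0,"ty":0,"tz":0,"jaw":10},{"rx":0,"ry":0,"rz":0,"tx":0,"ty":0,"tz":0,"jaw":10},{"rx":0,"ry":0,"rz":0,"tx":0,"ty":0,"tz":0,"jaw":10},{"rx":0,"ry":0,"rz":0,"tx":0,"ty":0,"tz":0,"jaw":10},{"rx":0,"ry":0,"rz":0,"tx":0,"ty":0,"tz":0,"jaw":10}]' 15
```

```text
time_s: 8.13
tool_pos: [0.5591, -0.1667, 0.2031]
tool_rot: [-180.0, 0.0, 59.6]
force: [-2.9, 0.8, 3.0]
grip_width: 0.0118
```

Gripped at 11.8 mm. Next I'll turn it -60°.

```bash
python3 -m pendant '[{"rx":0,"ry":0,"rz":5,"tx":0,"ty":0,"tz":0,"jaw":10},{"rx":0,"ry":0,"rz":5,"tx":0,"ty":0,"tz":0,"jaw":10},{"rx":0,"ry":0,"rz":5,"tx":0,"ty":0,"tz":0,"jaw":10},{"rx":0,"ry":0,"rz":5,"tx":0,"ty":0,"tz":0,"jaw":10},{"rx":0,"ry":0,"rz":5,"tx":0,"ty":0,"tz":0,"jaw":10},{"rx":0,"ry":0,"rz":5,"tx":0,"ty":0,"tz":0,"jaw":10}]' 15
```

```text
time_s: 8.63
tool_pos: [0.5588, -0.1664, 0.2031]
tool_rot: [-179.9, 0.1, 29.4]
force: [-4.1, 1.8, 4.4]
grip_width: 0.0118
```

```bash
python3 -m pendant '[{"rx":0,"ry":0,"rz":5,"tx":0,"ty":0,"tz":0,"jaw":10},{"rx":0,"ry":0,"rz":5,"tx":0,"ty":0,"tz":0,"jaw":10},{"rx":0,"ry":0,"rz":5,"tx":0,"ty":0,"tz":0,"jaw":10},{"rx":0,"ry":0,"rz":5,"tx":0,"ty":0,"tz":0,"jaw":10},{"rx":0,"ry":0,"rz":5,"tx":0,"ty":0,"tz":0,"jaw":10},{"rx":0,"ry":0,"rz":4.5,"tx":0,"ty":0,"tz":0,"jaw":10},{"rx":0,"ry":0,"rz":0,"tx":0,"ty":0,"tz":0,"jaw":10},{"rx":0,"ry":0,"rz":0,"tx":0,"ty":0,"tz":0,"jaw":10},{"rx":0,"ry":0,"rz":0,"tx":0,"ty":0,"tz":0,"jaw":10},{"rx":0,"ry":0,"rz":0,"tx":0,"ty":0,"tz":0,"jaw":40},{"rx":0,"ry":0,"rz":0,"tx":0,"ty":0,"tz":0,"jaw":40},{"rx":0,"ry":0,"rz":0,"tx":0,"ty":0,"tz":0,"jaw":40},{"rx":0,"ry":0,"rz":0,"tx":0,"ty":0,"tz":0,"jaw":40},{"rx":0,"ry":0,"rz":0,"tx":0,"ty":0,"tz":-30,"jaw":40},{"rx":0,"ry":0,"rz":0,"tx":0,"ty":0,"tz":-35,"jaw":40},{"rx":0,"ry":0,"rz":0,"tx":0,"ty":0,"tz":-35,"jaw":40},{"rx":0,"ry":0,"rz":0,"tx":0,"ty":0,"tz":-10,"jaw":40},{"rx":0,"ry":0,"rz":0,"tx":0,"ty":0,"tz":0,"jaw":40},{"rx":0,"ry":0,"rz":0,"tx":0,"ty":0,"tz":0,"jaw":40}]' 15
python3 - <<'E'
from m2 import *
for n in ('wrist','side'): meas(snap(n,n[0]+'6'),n=='wrist',A=[.559,-.1663])
o=env.get_obs(); print(o['tool_pos'],o['tool_rot'])
cv2.imwrite('pics/ws6.png',cv2.resize(np.vstack([cv2.imread('pics/w6.png'),cv2.imread('pics/s6.png')]),None,fx=.75,fy=.75))
E
```

```text
time_s: 10.22
tool_pos: [0.5596, -0.1672, 0.3124]
tool_rot: [180.0, -0.0, 0.1]
force: [-0.6, 0.0, -1.3]
grip_width: 0.0403
rib 118 med [ 0.6053 -0.1664  0.1554] mid [ 0.6053 -0.1664  0.1549] bearing -0.1 r 0.0463
posttop 0
nose 68 med [ 0.5881 -0.1666  0.2003] mid [ 0.5929 -0.1661  0.2005] bearing -0.5 r 0.0291
bartop 607 med [ 0.5624 -0.1667  0.2181] mid [ 0.561  -0.1667  0.2174] bearing -6.0 r 0.0034
bar axis deg 179.86431285733138
jartop 4210 med [ 0.6929 -0.1522  0.2803] mid [ 0.692  -0.1521  0.2784] bearing 6.0 r 0.1347
rib 43 med [ 0.6035 -0.1658  0.1545] mid [ 0.6027 -0.1663  0.1542] bearing 0.7 r 0.0445
posttop 66 med [ 0.4846 -0.2139  0.2027] mid [ 0.4848 -0.2168  0.2026] bearing -147.4 r 0.0883
nose 70 med [ 0.5914 -0.1641  0.1958] mid [ 0.5922 -0.1652  0.1948] bearing 3.9 r 0.0325
bartop 138 med [ 0.5582 -0.1634  0.217 ] mid [ 0.5588 -0.1644  0.2166] bearing 105.9 r 0.0031
bar axis deg 179.66372358158247
jartop 1235 med [ 0.7125 -0.1475  0.2797] mid [ 0.7165 -0.1514  0.2779] bearing 7.0 r 0.1547
[ 0.55861339 -0.16701572  0.31051915] [-1.79955570e+02  1.68410401e-01  7.94184633e-02]
```

View pics/ws6.png

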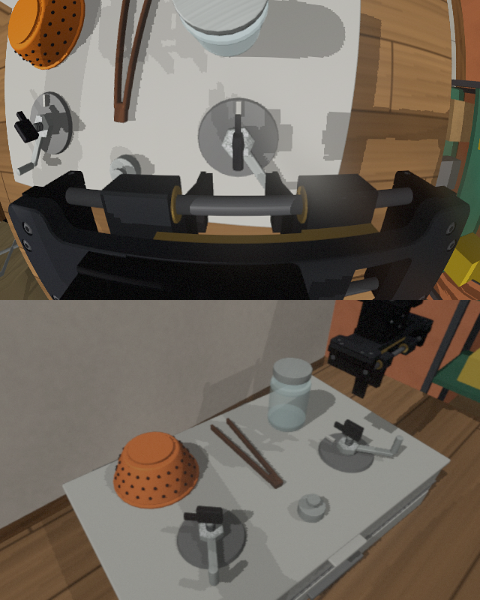

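The pointer lies on the rib (about 0°) and the jar hasn't moved. I'll go back to the post at (0.4848,-0.2155).

```bash
python3 -m pendant '[{"rx":0,"ry":0,"rz":0,"tx":-25,"ty":16,"tz":0,"jaw":40},{"rx":0,"ry":0,"rz":0,"tx":-25,"ty":16,"tz":0,"jaw":40},{"rx":0,"ry":0,"rz":0,"tx":-24,"ty":17,"tz":0,"jaw":40},{"rx":0,"ry":0,"rz":0,"tx":0,"ty":0,"tz":27,"jaw":40},{"rx":0,"ry":0,"rz":0,"tx":0,"ty":0,"tz":27,"jaw":40},{"rx":0,"ry":0,"rz":0,"tx":0,"ty":0,"tz":0,"jaw":40},{"rx":0,"ry":0,"rz":0,"tx":0,"ty":0,"tz":0,"jaw":40}]' 10
```

```text
time_s: 10.9
tool_pos: [0.4839, -0.2156, 0.2562]
tool_rot: [-179.9, 0.3, 0.1]
force: [0.9, 0.0, 1.2]
grip_width: 0.0404
```

```bash
python3 -m pendant '[{"rx":0,"ry":0,"rz":0,"tx":1,"ty":0,"tz":26,"jaw":40},{"rx":0,"ry":0,"rz":0,"tx":0,"ty":0,"tz":26,"jaw":40},{"rx":0,"ry":0,"rz":0,"tx":0,"ty":0,"tz":19,"jaw":40},{"rx":0,"ry":0,"rz":0,"tx":0,"ty":0,"tz":0,"jaw":40},{"rx":0,"ry":0,"rz":0,"tx":0,"ty":0,"tz":0,"jaw":12},{"rx":0,"ry":0,"rz":0,"tx":0,"ty":0,"tz":0,"jaw":12},{"rx":0,"ry":0,"rz":0,"tx":0,"ty":0,"tz":0,"jaw":12},{"rx":0,"ry":0,"rz":0,"tx":0,"ty":0,"tz":0,"jaw":12},{"rx":0,"ry":0,"rz":0,"tx":0,"ty":0,"tz":0,"jaw":12},{"rx":0,"ry":0,"rz":0,"tx":0,"ty":0,"tz":0,"jaw":12},{"rx":0,"ry":0,"rz":0,"tx":0,"ty":0,"tz":0,"jaw":12}]' 10
```

```text
time_s: 11.82
tool_pos: [0.487, -0.2159, 0.1883]
tool_rot: [180.0, -0.1, 0.1]
force: [0.4, 0.2, 2.6]
grip_width: 0.0132
```

```bash
python3 -m pendant '[{"rx":0,"ry":0,"rz":0,"tx":-4.1,"ty":-7,"tz":0,"jaw":12},{"rx":0,"ry":0,"rz":0,"tx":-3.5,"ty":-7.3,"tz":0,"jaw":12},{"rx":0,"ry":0,"rz":0,"tx":-2.8,"ty":-7.6,"tz":0,"jaw":12},{"rx":0,"ry":0,"rz":0,"tx":-2.1,"ty":-7.8,"tz":0,"jaw":12},{"rx":0,"ry":0,"rz":0,"tx":-1.4,"ty":-8,"tz":0,"jaw":12},{"rx":0,"ry":0,"rz":0,"tx":-0.7,"ty":-8.1,"tz":0,"jaw":12},{"rx":0,"ry":0,"rz":0,"tx":0.1,"ty":-8.1,"tz":0,"jaw":12},{"rx":0,"ry":0,"rz":0,"tx":0.8,"ty":-8.1,"tz":0,"jaw":12},{"rx":0,"ry":0,"rz":0,"tx":1.5,"ty":-8,"tz":0,"jaw":12},{"rx":0,"ry":0,"rz":0,"tx":0,"ty":0,"tz":0,"jaw":12}]' 10
```

```text
time_s: 12.65
tool_pos: [0.4746, -0.1431, 0.1872]
tool_rot: [-179.9, 0.0, 0.3]
force: [-1.9, 0.6, 3.5]
grip_width: 0.0134
```

```bash
python3 -m pendant '[{"rx":0,"ry":0,"rz":0,"tx":2.2,"ty":-7.8,"tz":0,"jaw":12},{"rx":0,"ry":0,"rz":0,"tx":2.9,"ty":-7.6,"tz":0,"jaw":12},{"rx":0,"ry":0,"rz":0,"tx":3.6,"ty":-6.3,"tz":0,"jaw":12},{"rx":0,"ry":0,"rz":0,"tx":2.4,"ty":-4.5,"tz":0,"jaw":12},{"rx":0,"ry":0,"rz":0,"tx":0.6,"ty":-1.2,"tz":0,"jaw":12},{"rx":0,"ry":0,"rz":0,"tx":0,"ty":0,"tz":0,"jaw":12},{"rx":0,"ry":0,"rz":0,"tx":0,"ty":0,"tz":0,"jaw":12}]' 10
```

```text
time_s: 13.23
tool_pos: [0.486, -0.1179, 0.1872]
tool_rot: [-179.9, 0.0, 0.1]
force: [-0.3, 0.5, -0.2]
grip_width: 0.0136
```

```bash
python3 -m pendant '[{"rx":0,"ry":0,"rz":0,"tx":0,"ty":0,"tz":0,"jaw":45},{"rx":0,"ry":0,"rz":0,"tx":0,"ty":0,"tz":0,"jaw":45},{"rx":0,"ry":0,"rz":0,"tx":0,"ty":0,"tz":0,"jaw":45},{"rx":0,"ry":0,"rz":0,"tx":0,"ty":0,"tz":0,"jaw":45},{"rx":0,"ry":0,"rz":0,"tx":0,"ty":0,"tz":0,"jaw":45},{"rx":0,"ry":0,"rz":0,"tx":0,"ty":0,"tz":-30,"jaw":45},{"rx":0,"ry":0,"rz":0,"tx":0,"ty":0,"tz":-35,"jaw":45},{"rx":0,"ry":0,"rz":0,"tx":0,"ty":0,"tz":-35,"jaw":45},{"rx":0,"ry":0,"rz":0,"tx":0,"ty":0,"tz":-35,"jaw":45},{"rx":0,"ry":0,"rz":0,"tx":0,"ty":0,"tz":0,"jaw":45},{"rx":0,"ry":0,"rz":0,"tx":0,"ty":0,"tz":0,"jaw":45},{"rx":0,"ry":0,"rz":0,"tx":0,"ty":0,"tz":0,"jaw":45}]' 10
python3 - <<'E'
from m2 import *
for n in ('wrist','side','top'): meas(snap(n,n[0]+'7'),n=='wrist',A=[.559,-.1663])
o=env.get_obs(); print(o['tool_pos'],o['force'])
cv2.imwrite('pics/ws7.png',cv2.resize(np.vstack([cv2.imread('pics/w7.png'),cv2.imread('pics/s7.png')]),None,fx=.75,fy=.75))
E
```

```text
time_s: 14.23
tool_pos: [0.4856, -0.1187, 0.322]
tool_rot: [180.0, 0.0, 0.1]
force: [-0.1, -0.2, 0.1]
grip_width: 0.0447
rib 107 med [ 0.6042 -0.1661  0.1554] mid [ 0.6026 -0.1667  0.1553] bearing 0.3 r 0.0452
posttop 190 med [ 0.4848 -0.119   0.2041] mid [ 0.4839 -0.1185  0.2026] bearing 147.5 r 0.088
nose 159 med [ 0.5919 -0.1656  0.2002] mid [ 0.5925 -0.1659  0.1961] bearing 1.3 r 0.0329
bartop 654 med [ 0.5603 -0.1658  0.2181] mid [ 0.56   -0.1662  0.2176] bearing 20.7 r 0.0014
bar axis deg 0.3153697701791316
jartop 0
rib 45 med [ 0.6025 -0.1658  0.1544] mid [ 0.6025 -0.1672  0.1541] bearing 0.7 r 0.0435
posttop 79 med [ 0.4828 -0.1168  0.2029] mid [ 0.4833 -0.1178  0.202 ] bearing 147.0 r 0.0909
nose 70 med [ 0.5914 -0.1642  0.1954] mid [ 0.592  -0.1646  0.1946] bearing 3.7 r 0.0325
bartop 140 med [ 0.5583 -0.1635  0.2168] mid [ 0.5589 -0.1649  0.2166] bearing 103.9 r 0.0029
bar axis deg 1.101418848505915
jartop 1236 med [ 0.7125 -0.1478  0.2796] mid [ 0.7161 -0.1517  0.2778] bearing 6.9 r 0.1546
rib 50 med [ 0.601  -0.1671  0.155 ] mid [ 0.6012 -0.1676  0.1545] bearing -1.1 r 0.042
posttop 0
nose 52 med [ 0.5921 -0.165   0.1995] mid [ 0.5914 -0.1661  0.1951] bearing 2.2 r 0.0331
bartop 193 med [ 0.5582 -0.1663  0.2175] mid [ 0.5577 -0.1667  0.2172] bearing 178.5 r 0.0008
bar axis deg 179.87812283113144
jartop 2124 med [ 0.7136 -0.1519  0.2799] mid [ 0.715  -0.1525  0.2786] bearing 5.3 r 0.1552
[ 0.48506465 -0.11863126  0.32090637] [ 0.80978133 -0.09973221 -0.21318398]
```

View pics/ws7.png

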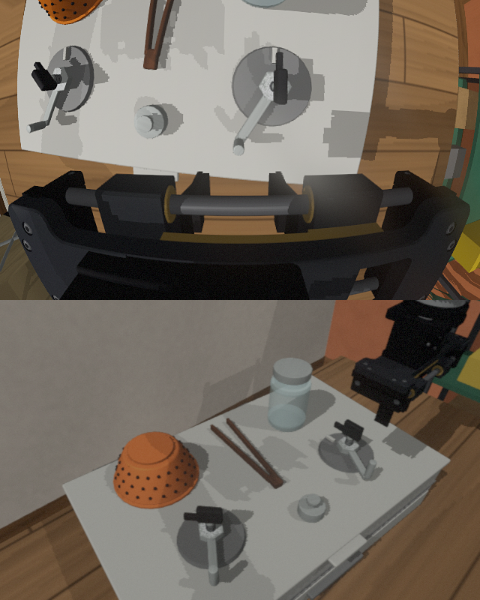

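The wrist view shows the lever back at its starting bearing (post at (318,200)) and the pointer in line with the rib. The side view shows the jar upright and the gripper clear.

```bash
python3 -c "
from cell import env
print(env.sign_off())"
```

```text
the job is handed in; nothing more can be done
None
```

The levelling screw beside the jar is set and the job is handed in, after about 14 s of the 61 s. The sign-off gives no verdict, so these results come from my own last camera checks.

- **What I did:** I swung the jam-nut lever to about 1.18 rad (loose). I then turned the screw handle from about 60° to face the rib, and swung the lever back.
- **Nut:** the post stands 1.5–2° (0.03–0.04 rad) from where it started at the tight stop. That is inside the 0.18 rad limit but not hard against the stop.
- **Pointer:** the bar lies along the rib within about 1° by wrist, top and side cameras. The pointer's nose alone read up to 3.7° in the side view, still well inside the 12° allowed.
- **Jar:** it is upright, and the top and side cameras place it within 1 mm of where it started. One wrist reading, taken with the jar partly out of view, put its centre about 20 mm closer, and I disregarded it.
- **Robot:** the gripper is open and about 120 mm above the post, touching nothing.

The first two move commands were refused because I had left out some keys; the arm did not move.

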